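# Put the new candles on their holders

## Task

Dress the bar with the new candles: stand the thick ivory pillar in the dish of the white pedestal, the slim red candle on the brass candlestick, the square green one on the square wooden stand with its sides in line with the tray's, and the navy ball candle in the blue footed bowl. Each should stand upright, flat on the floor of its dish, inside the rim and let go; leave the holders where they are and do not knock or push the matchbox or the snuffer.

Things in the scene. Friction and masses are not known exactly. Their poses are not given: they have to be found in the camera images.
- ivory_pillar: Thick round ivory pillar candle, 58 mm diameter, 80 mm tall, about 190 g, standing on the counter in front of the holders (a soft thin wick on top can be ignored). Origin at the centre of its underside, z up.
- red_slim: Slim round wine-red candle, 40 mm diameter, 90 mm tall, about 100 g, standing on the counter. Origin at the centre of its underside, z up.
- green_square: Square sage-green pillar candle, 46 x 46 mm, 85 mm tall, about 160 g, standing on the counter. Origin at the centre of its underside, z up. x and y are square to its side faces.
- navy_ball: Navy-blue ball candle: a 58 mm sphere with a flat foot (34 mm across) that it stands on; 52 mm tall, widest 24 mm above the foot, about 95 g. Origin at the centre of its underside, z up.
- white_pedestal: Whitewashed turned pedestal for the ivory pillar: foot 94 mm across, flat round dish floor 70 mm above the counter and 78 mm across, ringed by a rim 5 mm thick and 8 mm high (88 mm across outside). Loose and heavy: it stands on the counter and can be pushed or tipped. Origin under the centre of its foot, on the counter, z up; the dish is centred on the z axis.
- brass_stick: Brass candlestick for the red candle: foot 86 mm across, thin stem, flat round dish floor 80 mm above the counter and 60 mm across, rim 4 mm thick and 8 mm high (68 mm across outside). Loose and heavy: it stands on the counter and can be pushed or tipped. Origin under the centre of its foot, on the counter, z up; the dish is centred on the z axis.
- wood_stand: Pale wooden square stand for the green candle: foot 88 x 88 mm, square tray 78 x 78 mm outside, 66 x 66 mm inside, its floor 45 mm above the counter, rim 6 mm thick and 12 mm high. Loose and heavy: it stands on the counter and can be pushed or tipped. Origin under the centre of its foot, on the counter, z up; the dish is centred on the z axis. x and y are square to the tray's sides.
- blue_bowl: Blue ceramic footed bowl for the ball candle: foot 86 mm across, flat round floor 60 mm above the counter and 68 mm across, rim 5 mm thick and 7 mm high (78 mm across outside). Loose and heavy: it stands on the counter and can be pushed or tipped. Origin under the centre of its foot, on the counter, z up; the dish is centred on the z axis.
- matchbox: Small loose matchbox lying on the counter between the candles, 53 x 36 x 15 mm (x, y, z), cardboard-brown sides and a yellow top. Not to be disturbed. Origin at the centre of its underside, z up.
- snuffer: Steel candle snuffer lying loose between the candles and the holders: a thin rod with a small bell (24 mm across) at its +x end and a flat ring (28 mm across) at its -x end, 205 mm long, at most 24 mm high. Not to be disturbed. Origin about the middle of its length, on the counter (bell mouth 95 mm along +x, ring end 109 mm along -x), z up.
Not all that is in view belongs to the job. Of the things that look like the red_slim, take the one that is nearest to the robot's base at the start.

How it is judged:
By the outcome, as a careful person would: the job done as asked, in the order asked, and still so for the second after the job is handed in, with the robot touching nothing.
It also fails if it takes over 109 s, if anything falls off the work surface, if the arm or the gripper's body presses on something with over 40 N, if the wrist force passes 120 N, or if a joint passes its speed limit or range.

## Robot

A 6-joint arm with a two-finger parallel gripper is mounted at the origin on the work surface. World frame = base frame: x ahead of the robot, y to its left, z up, the work surface at z = 0. Lengths are in mm, angles in rad, forces in N, time in s.
With the tool pointing down it reaches from about 350 to 775 mm from the base axis. Payload 7.3 kg.
Tool frame: the origin (TCP) lies at the very end of the fingers, on their centre line; the grasp point (between the pads) lies 19 mm behind it; z points along the fingers, y is the line along which they close (so a half turn about z gives the same grasp; the last joint's range is limited). The gripper opens to 92 mm and grips with 3 to 60 N. Pads are 19 mm wide; open, the fingers measure 130 mm over their backs; the gripper's body (75 mm by 190 mm) begins 47 mm behind the grasp point.
Start: joints at [1.197, 0.342, 1.524, -0, 1.275, -0.146], TCP at [118.547, 511.46, 226.741] pointing down, gripper open.
Joint ranges: [-2.53, 2.53], [-0.77, 2.02], [0.04, 2.7], [-1, 4.14], [0.28, 2.66], [-3.11, 3.11]. Speed limits (rad/s): [2.57, 2.57, 3.14, 3.14, 3.14, 3.14].

## Interface

Orientations are given as [roll, pitch, yaw] about the fixed x, y, z axes, in that order (R = Rz(yaw) Ry(pitch) Rx(roll)).
In Python, from plant import get_obs, vision, workorder gives the robot as it stands.
- The arm moves only by the shell command python3 -m pendant 'ROWS' [OPENING]. ROWS is a JSON object of lists of equal length, an entry for each row: "dp": the shift along the tool's x, y, z in m, a list of three; "rotation": the turn, a rotation vector about the tool's x, y, z in rad, a list of three. A call has 1 to 8 rows; each row is the pose to reach, as a shift and turn from the pose commanded when the call began, along the tool's axes at that moment; what a row does not reach only later rows make up. A row lasts 1/8 s, in which the tool goes at most 62.5 mm and 10.7 degrees, less where a joint would pass 70% of its speed; a pose out of reach is approached as far as the arm can. A call with a gripper value outside its range is refused whole. OPENING is the finger opening in m, from 0 to 0.0918, set as the call begins (- or left out, the last holds). The fingers move at their own pace and stop on an object; the grip force is fixed at half the most. Time passes only in rows, so rows that repeat a pose let the fingers close. It gives the time, the measured TCP pose, the force, the opening and the grip force at its end, in the units of the state.
- get_obs(): the state, without advancing time (a new reading comes with each control period).
- vision.capture(name): name is "scene" or "top" or "wrist"; returns a dict with "pixels" (480x640x3 uint8, red, green, blue), "vfov" (degrees; the focal length in pixels is half the picture's height over the tangent of half this angle, whatever the lens; pixels are square), "cx", "cy" (the principal point, pixels), "dist" ([k1, k2, p1, p2, k3] as OpenCV has them; the pictures are not rectified), "pose" (4x4, takes a point from camera to world coordinates); the wrist camera has in their place "T_tool_cam" (4x4, takes a point from camera to tool coordinates, whose origin is the TCP and whose axes are the flange's). Camera axes: x right, y up, looking along -z (the intrinsics and any distortion apply to the point x, -y, -z); pixel columns grow to the right and rows downward; lengths in mm; the calibration is good to about 2 mm. A picture is of the moment at which its call begins: read the wrist's pose just before it. There is no depth.
- workorder.close_job(): hands the job in; it is judged then, once.
The state is a dict: "time": time; "joint_positions": joint angles; "dq": joint speeds; "tau": joint torques, N m; "tool_pos": TCP position; "tcp_rot": TCP orientation; "contact_force": force on the tool from outside, world axes, zero at the start; "moment": the same for the moment, N m; "grip_width": finger opening in mm; "finger_force": force on a finger pad.
Only numpy, scipy, OpenCV 4.12 (cv2) and the standard library are available. Lean on these libraries where they do the work, as an engineer would, in place of code of your own. Each camera call takes 0.05 s, during which the arm holds its last target. There are 200 camera calls.

## Working session

There is one attempt and no reset: what is moved stays moved. The work goes in short steps, Python scripts to look and compute and a shell command to move; the robot and the scene stay as the last step left them, time stands still between calls to the robot, and variables do not carry over. Pictures are saved under pics/ and viewed, at most 14 in all, crops included, and the job is handed in when it is done.

```bash
ls; mkdir -p pics; python3 - <<'E'
from plant import get_obs, vision
import cv2,numpy as np
o=get_obs();print({k:np.round(v,3).tolist() for k,v in o.items()})
for n in("scene","top","wrist"):
    c=vision.capture(n);cv2.imwrite(f"pics/{n}0.png",c["pixels"][:,:,::-1])
    print(n,{k:np.round(v,3).tolist() for k,v in c.items() if k!="pixels"})
E
```

```text
pics
{'time': 0.0, 'joint_positions': [1.197, 0.343, 1.525, -0.0, 1.275, -0.146], 'dq': [-0.002, -0.001, 0.0, -0.0, 0.002, -0.0], 'tau': [0.001, -43.125, -24.421, 0.072, 0.056, -0.0], 'tool_pos': [118.393, 511.047, 226.025], 'tcp_rot': [-3.14, -0.0, 2.914], 'contact_force': [0.423, -0.003, -0.737], 'moment': [-0.016, -0.011, 0.005], 'finger_force': 0.0, 'grip_width': 92.158}
scene {'vfov': 46.522, 'cx': 311.712, 'cy': 241.074, 'dist': [-0.028, 0.0, 0.0, 0.0, 0.0], 'pose': [[-0.661, -0.579, 0.477, 1036.806], [0.75, -0.499, 0.433, 446.729], [-0.013, 0.645, 0.764, 822.441], [0.0, 0.0, 0.0, 1.0]]}
top {'vfov': 50.865, 'cx': 324.106, 'cy': 242.634, 'dist': [-0.137, 0.0, 0.0, 0.0, 0.0], 'pose': [[-0.025, 0.982, -0.189, 336.946], [-0.999, -0.03, -0.025, -14.608], [-0.031, 0.188, 0.982, 1098.891], [0.0, 0.0, 0.0, 1.0]]}
wrist {'vfov': 63.187, 'cx': 317.639, 'cy': 238.32, 'dist': [-0.037, 0.0, 0.0, 0.0, 0.0], 'T_tool_cam': [[0.0, 0.964, 0.264, 71.372], [1.0, -0.0, 0.0, 0.276], [0.0, 0.264, -0.964, -157.926], [0.0, 0.0, 0.0, 1.0]]}
```

View pics/scene0.png

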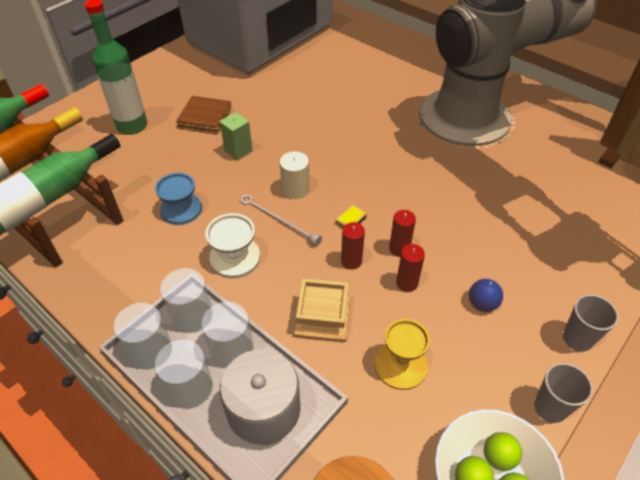

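View pics/top0.png

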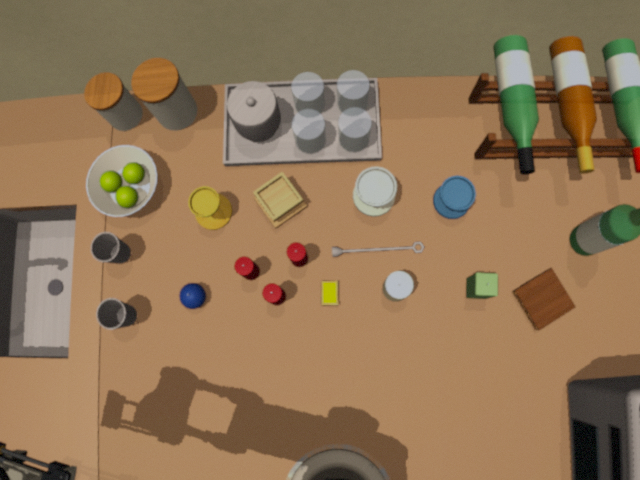

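The two views show three red candles: top (297,254), (246,268), (274,294), which are scene (352,245), (410,268), (402,232). Nearest the base looks like top (274,294) / scene (402,232), being lowest in the top view. The ivory pillar is at top (399,285), green at (485,285), navy at (192,295). The pedestal is at (375,190), bowl at (455,197), wood stand at (280,200) and brass stick at (207,205). Next I'll enlarge both views.

```bash
python3 - <<'E'
import cv2
a=cv2.imread("pics/top0.png")[165:315,170:510];cv2.imwrite("pics/topc.png",cv2.resize(a,None,fx=2.35,fy=2.35,interpolation=cv2.INTER_CUBIC))
a=cv2.imread("pics/scene0.png")[105:395,140:520];cv2.imwrite("pics/scc.png",cv2.resize(a,None,fx=2,fy=2,interpolation=cv2.INTER_CUBIC))
t=cv2.cvtColor(cv2.imread("pics/top0.png"),cv2.COLOR_BGR2HSV);s=cv2.cvtColor(cv2.imread("pics/scene0.png"),cv2.COLOR_BGR2HSV)
for n,u,v in[("ivory",399,285),("red",275,289),("redside",273,300),("green",485,280),("greenside",486,293),("navy",192,295),("ped",375,187),("brass",205,203),("wood",280,197),("bowl",457,192),("tbl",330,220)]:print(n,t[v,u],end=' ')
print()
for n,u,v in[("ivory",294,161),("iv side",294,182),("red",403,217),("redside",402,238),("green",236,122),("greenside",230,142),("navy",486,295),("ped",231,235),("brass",407,340),("wood",324,300),("bowl",176,187),("tbl",260,270)]:print(n,s[v,u],end=' ')
E
```

```text
ivory [ 98   6 179] red [178 199 168] redside [179 176 178] green [ 43  85 175] greenside [ 43  82 177] navy [111 159 138] ped [ 60   5 187] brass [ 26 170 184] wood [ 23 102 183] bowl [101 118 147] tbl [ 14 115 171] 
ivory [ 27  32 223] iv side [ 18  99 141] red [  2 206 171] redside [  6 200  84] green [ 42 112 203] greenside [ 35 107  74] navy [116 129 136] ped [ 30  14 234] brass [ 24 192 236] wood [ 21 126 236] bowl [103 110 170] tbl [ 14 132 222]
```

View pics/topc.png

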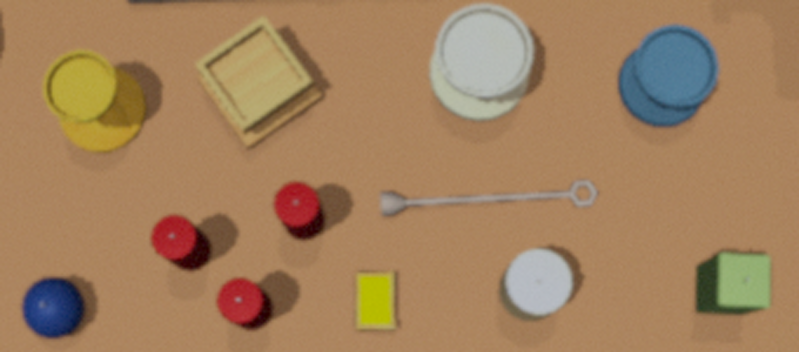

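View pics/scc.png

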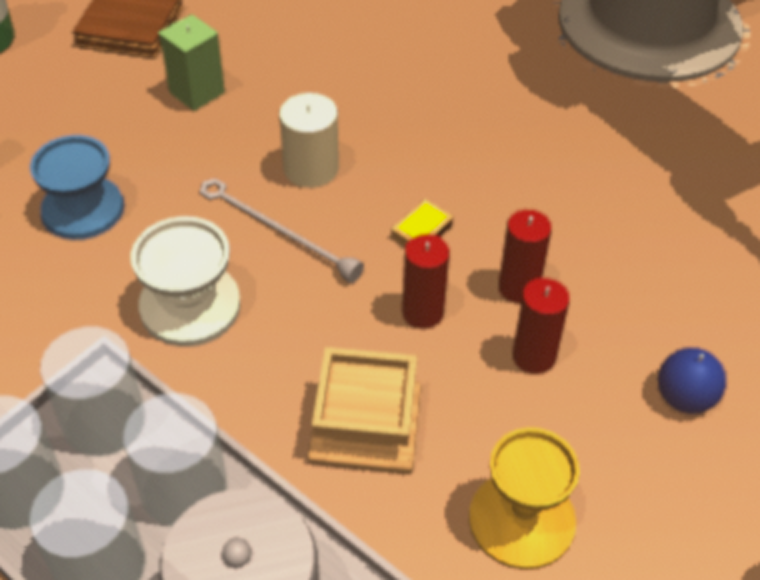

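The enlarged crops confirm it: the three reds look alike at top-crop (241,300), (296,205) and (177,240). I'll check which is nearest the base numerically. Next I triangulate the top-face and rim centres from both views.

```bash
cat > h.py <<'E'
import numpy as np, cv2
from scipy.spatial.transform import Rotation as R
from plant import get_obs, vision
def K(c):
    f=240/np.tan(np.radians(c["vfov"]/2));return np.array([[f,0,c["cx"]],[0,f,c["cy"]],[0,0,1.]])
def grab(name):
    o=get_obs();c=vision.capture(name)
    if name=="wrist":
        T=np.eye(4);T[:3,:3]=R.from_euler("xyz",o["tcp_rot"]).as_matrix();T[:3,3]=o["tool_pos"];c["pose"]=T@np.array(c["T_tool_cam"])
    c["pose"]=np.array(c["pose"]);return c
def ray(c,uv):
    p=cv2.undistortPoints(np.array(uv,float).reshape(-1,1,2),K(c),np.array(c["dist"])).reshape(-1,2)
    d=np.c_[p[:,0],-p[:,1],-np.ones(len(p))]@c["pose"][:3,:3].T
    return c["pose"][:3,3],d/np.linalg.norm(d,axis=1)[:,None]
def plane(c,uv,z):
    o,d=ray(c,uv);return o+d*((z-o[2])/d[:,2])[:,None]
def tri(rays): # [(o,d)] least squares
    A=sum(np.eye(3)-np.outer(d,d) for o,d in rays);b=sum((np.eye(3)-np.outer(d,d))@o for o,d in rays)
    p=np.linalg.solve(A,b);return p,max(np.linalg.norm((np.eye(3)-np.outer(d,d))@(p-o)) for o,d in rays)
def px(c,P):
    q=(np.atleast_2d(P)-c["pose"][:3,3])@c["pose"][:3,:3];q[:,1:]*=-1
    return cv2.projectPoints(q,np.zeros(3),np.zeros(3),K(c),np.array(c["dist"]))[0].reshape(-1,2)
E
python3 - <<'E'
from h import *
t=grab("top");s=grab("scene")
N=dict(brass=((81,85),(534,467)),wood=((254,73),(366,393)),ped=((484,50),(181,255)),bowl=((677,67),(71,164)),ivory=((539,281),(309,112)),redA=((241,300),(528,227)),redB=((296,205),(426,251)),redC=((177,240),(545,296)),green=((744,280),(190,33)),navy=((53,307),(692,380)),match=((376,300),(424,222)),bell=((395,203),(352,268)),ring=((583,193),(212,188)))
for n,(a,b) in N.items():
    p,e=tri([(o,d[0]) for o,d in(ray(t,np.array(a)/2.35+[170,165]),ray(s,np.array(b)/2+[140,105]))])
    print(n,p.round(1),"err",e.round(1),"dist",np.hypot(*p[:2]).round())
E
```

```text
brass [628.3 263.1  86.4] err 1.5 dist 681.0
wood [643.1 110.1  53.6] err 1.2 dist 653.0
ped [650.8 -99.8  76.5] err 1.1 dist 658.0
bowl [ 633.7 -275.9   64.3] err 0.8 dist 691.0
ivory [ 441.4 -137.3   81.3] err 1.2 dist 462.0
redA [431.9 118.8  87.5] err 1.1 dist 448.0
redB [513.5  69.3  88.7] err 0.0 dist 518.0
redC [485.7 174.7  85.5] err 1.1 dist 516.0
green [ 435.5 -313.8   86.4] err 1.5 dist 537.0
navy [435.3 301.7  25.7] err 1.2 dist 530.0
match [434.7   5.1  16.3] err 2.1 dist 435.0
bell [523.7 -13.4  12.2] err 4.0 dist 524.0
ring [ 530.8 -192.6    6.5] err 0.3 dist 565.0
```

redA at (432,119), 448 mm from the base, is the nearest. The other two are at about 517 mm, and the pixels (274,293) top and (404,218) scene are confirmed in the crops. I'll move over the middle of the counter for a wrist view, and square the yaw to π so that tool x = -X, y = +Y, z = -Z.

```bash
python3 -m pendant '{"dp":[[-0.472,-0.435,-0.07],[-0.472,-0.435,-0.07],[-0.472,-0.435,-0.07],[-0.472,-0.435,-0.07],[-0.472,-0.435,-0.07],[-0.472,-0.435,-0.07],[-0.472,-0.435,-0.07],[-0.472,-0.435,-0.07]],"rotation":[[0,0,-0.15],[0,0,-0.228],[0,0,-0.228],[0,0,-0.228],[0,0,-0.228],[0,0,-0.228],[0,0,-0.228],[0,0,-0.228]]}'
```

```text
time: 1.25
tool_pos: [399.3, 98.9, 281.4]
tcp_rot: [3.141, 0.001, 3.142]
contact_force: [0.4, 0.6, 0.1]
grip_width: 91.7
finger_force: 0.0
```

```bash
cat > cap.py <<'E'
import pickle,sys
from h import *
c=grab("wrist");pickle.dump(c,open(sys.argv[1]+".pkl","wb"));cv2.imwrite(f"pics/{sys.argv[1]}.png",c["pixels"][:,:,::-1]);print(c["pose"][:3,3].round(1))
E
python3 cap.py w1; python3 -m pendant '{"dp":[[-0.04,-0.06,0],[-0.06,-0.12,0],[-0.08,-0.18,0],[-0.08,-0.22,0],[-0.08,-0.22,0]],"rotation":[[0,0,0],[0,0,0],[0,0,0],[0,0,0],[0,0,0]]}'; python3 cap.py w2
```

```text
[327.9  99.2 439.2]
time: 1.92
tool_pos: [478.5, -121.9, 280.2]
tcp_rot: [-3.142, -0.001, 3.137]
contact_force: [0.4, 0.8, 0.5]
grip_width: 91.8
finger_force: 0.0
[ 407.4 -121.2  438.2]
```

View pics/w2.png

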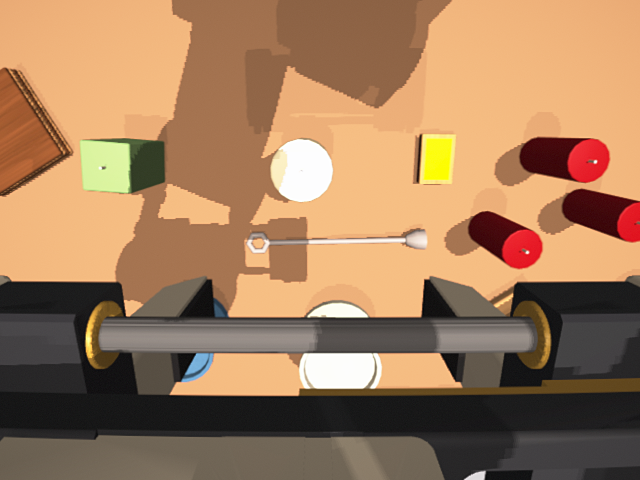

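View pics/w1.png

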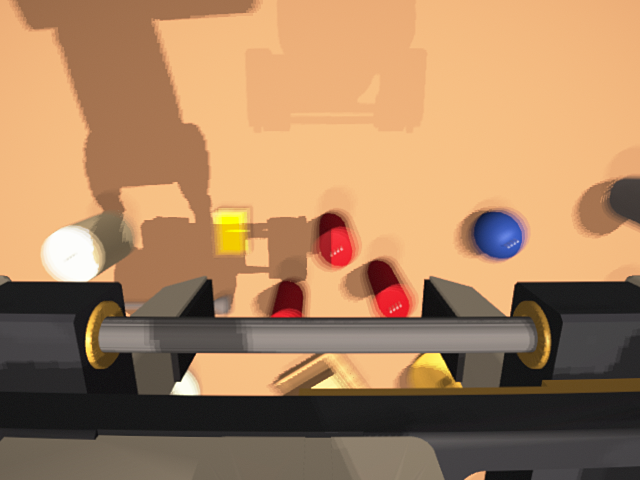

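w2 shows the ivory top at (302,170), the green top face centred at (104,167), redA's top at (589,160) and the pedestal rim ellipse at about (341,367). w1 is blurred by motion but shows the navy ball at (498,235). I'll cross-check these against top/scene, using masks in top/scene for the candle tops.

```bash
python3 - <<'E'
from h import *
import pickle
t=grab("top");s=grab("scene");w=pickle.load(open("w2.pkl","rb"));w1=pickle.load(open("w1.pkl","rb"))
print("w2: ivory",plane(w,(302,170),80).round(1),"green",plane(w,(104,167),85).round(1),"red",plane(w,(589,160),90).round(1),"ped",plane(w,(341,367),78).round(1),"match",plane(w,(437,158),15).round(1), "navy w1",plane(w1,(498,235),24).round(1))
N=dict(ivory=((539,281),(309,112),(302,170)),redA=((241,300),(528,227),(589,160)),green=((744,280),(190,33),(104,167)),ped=((484,50),(181,255),(341,367)))
for n,(a,b,c) in N.items():
    p,e=tri([(o,d[0]) for o,d in(ray(t,np.array(a)/2.35+[170,165]),ray(s,np.array(b)/2+[140,105]),ray(w,c))]);print(n,p.round(1),e.round(1))
g=plane(w,[(81,141),(127,139),(128,193),(82,191)],85);print("green corners",g.round(1).tolist())
E
```

```text
w2: ivory [[ 440.7 -135.7   80. ]] green [[ 436.  -314.8   85. ]] red [[430.9 121.2  90. ]] ped [[646.7 -97.7  78. ]] match [[434.4   6.2  15. ]] navy w1 [[438.2 299.5  24. ]]
ivory [ 441.2 -136.7   81.6] 1.8
redA [431.8 119.6  89.4] 2.0
green [ 435.7 -313.8   86.6] 1.6
ped [650.1 -99.1  75.6] 2.3
green corners [[412.8, -332.6, 85.0], [411.7, -290.5, 85.0], [459.9, -295.7, 85.0], [457.6, -338.7, 85.0]]
```

```bash
python3 -m pendant '{"dp":[[0.0375,-0.0146,0],[0.0375,-0.0146,0.06],[0.0375,-0.0146,0.12],[0.0375,-0.0146,0.16],[0.0375,-0.0146,0.16],[0.0375,-0.0146,0.16]],"rotation":[[0,0,0],[0,0,0],[0,0,0],[0,0,0],[0,0,0],[0,0,0]]}'; python3 cap.py w3
```

```text
time: 2.82
tool_pos: [442.2, -133.4, 122.6]
tcp_rot: [-3.141, 0.002, -3.14]
contact_force: [0.3, 0.4, -0.1]
grip_width: 91.7
finger_force: 0.0
[ 370.5 -133.   280.3]
```

View pics/w3.png

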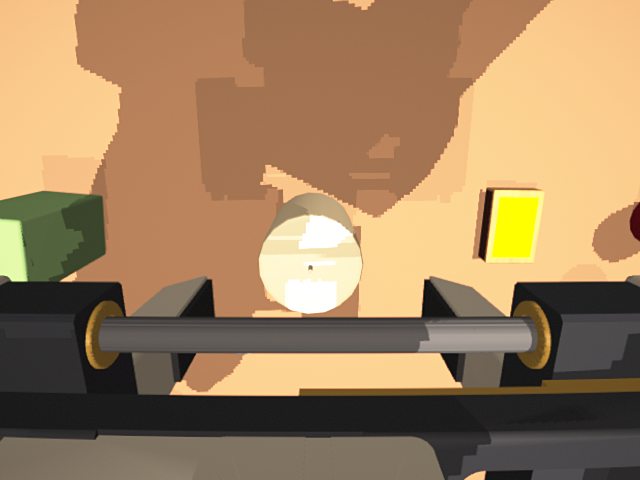

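```bash
python3 - <<'E'
from h import *
import pickle
w=pickle.load(open("w3.pkl","rb"));w2=pickle.load(open("w2.pkl","rb"))
print(plane(w,[(311,263),(260,263),(362,263),(311,313)],80).round(1).tolist())
print(tri([(o,d[0]) for o,d in(ray(w,(311,263)),ray(w2,(302,170)))]), get_obs()["tool_pos"])
E
```

```text
[[439.8, -136.7, 80.0], [439.9, -164.4, 80.0], [439.8, -109.1, 80.0], [469.6, -136.8, 80.0]]
(array([ 441.08070326, -136.33086111,   76.24576994]), np.float64(0.46949512439849833)) [ 442.43929596 -133.74667946  122.88779218]
```

```bash
python3 -m pendant '{"dp":[[0.0015,-0.0028,0.03],[0.0015,-0.0028,0.06],[0.0015,-0.0028,0.082],[0.0015,-0.0028,0.082],[0.0015,-0.0028,0.082]],"rotation":[[0,0,0],[0,0,0],[0,0,0],[0,0,0],[0,0,0]]}' && python3 -m pendant '{"dp":[[0,0,0],[0,0,0],[0,0,0],[0,0,0],[0,0,0],[0,0,0]],"rotation":[[0,0,0],[0,0,0],[0,0,0],[0,0,0],[0,0,0],[0,0,0]]}' 0.04
```

```text
time: 3.5
tool_pos: [440.8, -137.1, 40.5]
tcp_rot: [-3.14, 0.003, -3.141]
contact_force: [-0.1, -0.1, 0.2]
grip_width: 91.9
finger_force: 0.0
time: 4.25
tool_pos: [439.7, -136.7, 39.0]
tcp_rot: [-3.142, 0.0, -3.141]
contact_force: [-0.8, -0.4, 3.2]
grip_width: 57.9
finger_force: 30.0
```

```bash
python3 -m pendant '{"dp":[[0,0,-0.03],[0,0,-0.08],[0,0,-0.125],[-0.04,0.01,-0.125],[-0.09,0.02,-0.125],[-0.14,0.03,-0.125],[-0.18,0.0373,-0.125],[-0.21,0.0373,-0.125]],"rotation":[[0,0,0],[0,0,0],[0,0,0],[0,0,0],[0,0,0],[0,0,0],[0,0,0],[0,0,0]]}' && python3 -m pendant '{"dp":[[0,0,0],[0,0,0],[0,0,0.02],[0,0,0.035],[0,0,0.035]],"rotation":[[0,0,0],[0,0,0],[0,0,0],[0,0,0],[0,0,0]]}'
python3 - <<'E'
from h import *
t=grab("top")["pixels"][:,:,::-1];s=grab("scene")["pixels"][:,:,::-1]
cv2.imwrite("pics/p1.png",np.hstack([cv2.resize(t[140:260,310:440],(390,360)),cv2.resize(s[140:290,150:320],(408,360))]))
E
```

```text
time: 5.25
tool_pos: [650.6, -98.2, 162.5]
tcp_rot: [3.141, -0.002, -3.14]
contact_force: [-0.1, 0.8, -1.7]
grip_width: 57.7
finger_force: 30.0
time: 5.88
tool_pos: [648.2, -99.2, 127.5]
tcp_rot: [3.141, -0.003, 3.141]
contact_force: [-0.7, -0.7, -1.3]
grip_width: 57.4
finger_force: 30.0
```

View pics/p1.png

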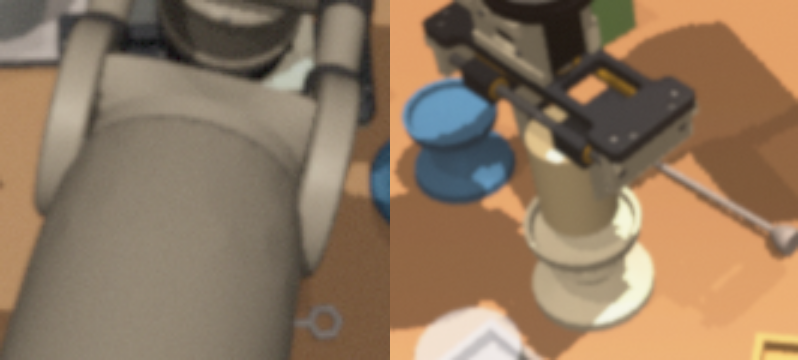

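The scene half shows the pillar hanging over the dish, inside the rim (pillar at about (578,200), rim centre (583,220)). I'll lower it gently.

```bash
python3 -m pendant '{"dp":[[-0.001,0,0.008],[-0.001,0,0.013],[-0.001,0,0.016],[-0.001,0,0.0175],[-0.001,0,0.0175]],"rotation":[[0,0,0],[0,0,0],[0,0,0],[0,0,0],[0,0,0]]}'
```

```text
time: 6.6
tool_pos: [650.6, -99.3, 111.3]
tcp_rot: [3.141, -0.0, -3.141]
contact_force: [0.6, -0.4, -2.4]
grip_width: 57.2
finger_force: 30.0
```

```bash
python3 -m pendant '{"dp":[[0,0,0.001],[0,0,0.001],[0,0,0.001]],"rotation":[[0,0,0],[0,0,0],[0,0,0]]}';python3 -m pendant '{"dp":[[0,0,0.001],[0,0,0.001],[0,0,0.001]],"rotation":[[0,0,0],[0,0,0],[0,0,0]]}'
```

```text
time: 6.98
tool_pos: [650.6, -99.2, 110.5]
tcp_rot: [3.142, 0.0, -3.141]
contact_force: [0.2, -0.0, -1.0]
grip_width: 57.8
finger_force: 30.0
time: 7.35
tool_pos: [650.6, -99.3, 109.4]
tcp_rot: [3.142, -0.0, -3.141]
contact_force: [-0.1, 1.3, -2.6]
grip_width: 57.6
finger_force: 30.0
```

```bash
python3 -m pendant '{"dp":[[0,0,0.001],[0,0,0.001],[0,0,0.001]],"rotation":[[0,0,0],[0,0,0],[0,0,0]]}';python3 -m pendant '{"dp":[[0,0,0.001],[0,0,0.001],[0,0,0.001]],"rotation":[[0,0,0],[0,0,0],[0,0,0]]}'
```

```text
time: 7.72
tool_pos: [650.7, -99.3, 109.1]
tcp_rot: [-3.141, 0.001, -3.141]
contact_force: [-2.6, 0.4, 5.0]
grip_width: 57.6
finger_force: 30.0
time: 8.1
tool_pos: [650.8, -99.3, 109.1]
tcp_rot: [-3.141, 0.001, -3.141]
contact_force: [-3.7, 1.2, 9.9]
grip_width: 57.3
finger_force: 30.0
```

```bash
python3 -m pendant '{"dp":[[0,0,-0.0015],[0,0,-0.0015]],"rotation":[[0,0,0],[0,0,0]]}'; python3 -m pendant '{"dp":[[0,0,0],[0,0,0],[0,0,0],[0,0,0],[0,0,-0.03],[0,0,-0.08],[0,0,-0.12],[0,0,-0.12]],"rotation":[[0,0,0],[0,0,0],[0,0,0],[0,0,0],[0,0,0],[0,0,0],[0,0,0],[0,0,0]]}' 0.09
python3 cap.py w4;python3 - <<'E'
from h import *
s=grab("scene");t=grab("top");a=s["pixels"][110:300,150:330,::-1];b=t["pixels"][160:310,200:330,::-1]
cv2.imwrite("pics/p2.png",np.hstack([cv2.resize(a,(426,450)),cv2.resize(cv2.imread("pics/w4.png")[150:400,220:420],(360,450))]))
E
```

```text
time: 8.35
tool_pos: [650.7, -99.3, 109.1]
tcp_rot: [-3.142, 0.0, -3.141]
contact_force: [-1.4, 0.5, 3.3]
grip_width: 57.3
finger_force: 30.0
time: 9.35
tool_pos: [652.2, -99.7, 233.2]
tcp_rot: [-3.14, 0.008, -3.141]
contact_force: [0.3, -0.6, 0.1]
grip_width: 90.0
finger_force: 0.0
[579.7 -99.  390.6]
```

View pics/p2.png

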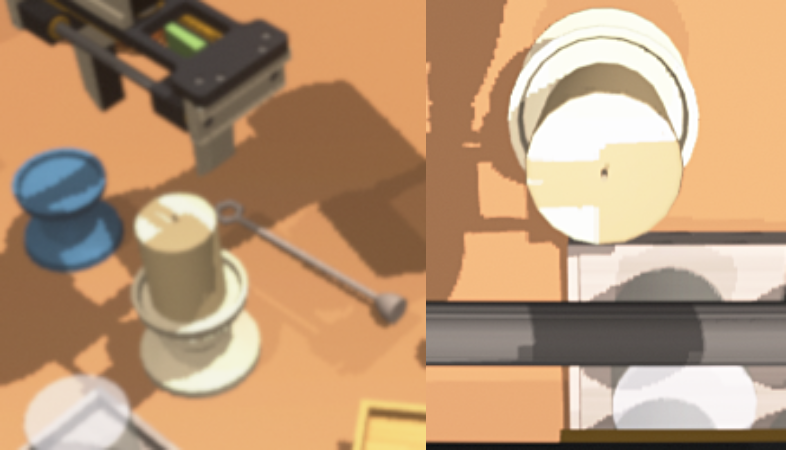

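The pillar stands upright inside the pedestal rim (candle (178,250), rim (190,285) in the crop). On to redA.

```bash
python3 -m pendant '{"dp":[[0.04,0.04,0],[0.08,0.08,0],[0.12,0.12,0],[0.16,0.16,0],[0.2,0.2,0.02],[0.2195,0.219,0.05],[0.2195,0.219,0.06],[0.2195,0.219,0.06]],"rotation":[[0,0,0],[0,0,0],[0,0,0],[0,0,0],[0,0,0],[0,0,0],[0,0,0],[0,0,0]]}' 0.08 && python3 -m pendant '{"dp":[[0,0,0],[0,0,0]],"rotation":[[0,0,0],[0,0,0]]}'; python3 cap.py w5
```

```text
time: 10.5
tool_pos: [431.3, 119.2, 168.2]
tcp_rot: [-3.141, -0.002, -3.141]
contact_force: [-0.2, -0.5, 0.3]
grip_width: 79.9
finger_force: 0.0
time: 10.75
tool_pos: [432.0, 119.1, 169.4]
tcp_rot: [3.141, 0.001, 3.141]
contact_force: [-0.4, 0.6, 0.7]
grip_width: 80.0
finger_force: 0.0
[360.5 119.6 327.3]
```

View pics/w5.png

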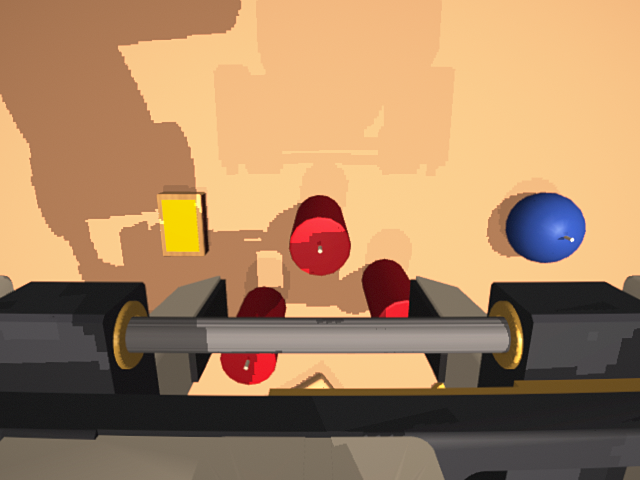

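RedA's top face is centred at (320,245) between the fingers, the lookalikes are at (250,360) and (390,305) further out, and navy is at (546,228).

```bash
python3 - <<'E'
from h import *
import pickle
w=pickle.load(open("w5.pkl","rb"))
print(plane(w,(320,245),90),plane(w,(546,228),26),get_obs()["tool_pos"])
s=grab("scene");t=grab("top")
for z in(24,):print(plane(t,np.array((53,307))/2.35+[170,165],z),plane(s,np.array((692,380))/2+[140,105],z))
E
```

```text
[[430.23596891 120.9753789   90.        ]] [[434.99344437 303.40574065  26.        ]] [431.83728239 119.1993229  169.3646623 ]
[[435.98039298 301.1437403   24.        ]] [[433.18568094 302.42708393  24.        ]]
```

```bash
python3 -m pendant '{"dp":[[0.001,0.001,0.04],[0.001,0.001,0.08],[0.001,0.001,0.11],[0.001,0.001,0.123],[0.001,0.001,0.123],[0.001,0.001,0.123]],"rotation":[[0,0,0],[0,0,0],[0,0,0],[0,0,0],[0,0,0],[0,0,0]]}' && python3 -m pendant '{"dp":[[0,0,0],[0,0,0],[0,0,0],[0,0,0],[0,0,0],[0,0,0]],"rotation":[[0,0,0],[0,0,0],[0,0,0],[0,0,0],[0,0,0],[0,0,0]]}' 0.02
```

```text
time: 11.65
tool_pos: [430.9, 120.8, 46.9]
tcp_rot: [3.141, 0.002, -3.141]
contact_force: [0.5, -0.7, 1.1]
grip_width: 79.9
finger_force: 0.0
time: 12.4
tool_pos: [430.0, 120.7, 45.9]
tcp_rot: [3.141, 0.0, -3.141]
contact_force: [-0.7, 0.1, 1.0]
grip_width: 39.5
finger_force: 30.0
```

```bash
python3 -m pendant '{"dp":[[0,0,-0.03],[0,0,-0.08],[0,0,-0.13],[-0.03,0.02,-0.135],[-0.08,0.055,-0.135],[-0.12,0.085,-0.135],[-0.16,0.115,-0.135],[-0.198,0.1425,-0.135]],"rotation":[[0,0,0],[0,0,0],[0,0,0],[0,0,0],[0,0,0],[0,0,0],[0,0,0],[0,0,0]]}' && python3 -m pendant '{"dp":[[0,0,0],[0,0,0],[0,0,0.02],[0,0,0.04],[0,0,0.04],[0,0,0.04]],"rotation":[[0,0,0],[0,0,0],[0,0,0],[0,0,0],[0,0,0],[0,0,0]]}'
python3 - <<'E'
from h import *
s=grab("scene")
P=get_obs()["tool_pos"];print(px(s,[P-[0,0,46],[628.3,263.1,88]]))
cv2.imwrite("pics/p3.png",cv2.resize(s["pixels"][220:400,330:510,::-1],(540,540)))
E
```

```text
time: 13.4
tool_pos: [628.9, 264.3, 180.3]
tcp_rot: [-3.141, -0.001, -3.141]
contact_force: [0.9, -1.0, -0.5]
grip_width: 39.4
finger_force: 30.0
time: 14.15
tool_pos: [628.1, 262.9, 142.4]
tcp_rot: [3.141, 0.001, 3.141]
contact_force: [1.4, 0.3, -0.2]
grip_width: 39.2
finger_force: 30.0
[[406.76969161 334.94193481]
 [406.12314181 337.88680228]]
```

View pics/p3.png

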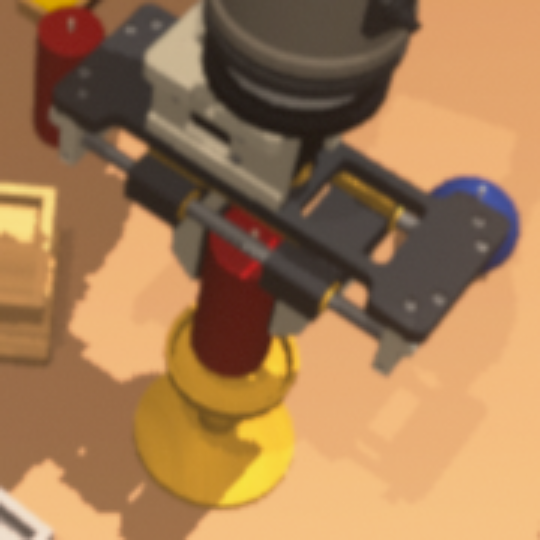

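The red candle hangs centred over the brass dish (candle foot (231,352), rim centre (232,355)). Lowering.

```bash
python3 -m pendant '{"dp":[[0,0,0.007],[0,0,0.012],[0,0,0.014],[0,0,0.014]],"rotation":[[0,0,0],[0,0,0],[0,0,0],[0,0,0]]}';python3 -m pendant '{"dp":[[0,0,0.0015],[0,0,0.0015],[0,0,0.0015]],"rotation":[[0,0,0],[0,0,0],[0,0,0]]}'; python3 -m pendant '{"dp":[[0,0,0.001],[0,0,0.001],[0,0,0.001]],"rotation":[[0,0,0],[0,0,0],[0,0,0]]}'
```

```text
time: 14.7
tool_pos: [627.9, 263.2, 126.6]
tcp_rot: [-3.141, -0.0, -3.141]
contact_force: [1.4, -0.4, -0.4]
grip_width: 39.5
finger_force: 30.0
time: 15.08
tool_pos: [628.3, 263.3, 126.0]
tcp_rot: [3.141, 0.001, -3.141]
contact_force: [-0.1, 0.2, 1.8]
grip_width: 39.7
finger_force: 30.0
time: 15.45
tool_pos: [628.4, 263.3, 126.0]
tcp_rot: [3.141, 0.002, -3.141]
contact_force: [-2.2, -0.6, 7.4]
grip_width: 39.7
finger_force: 30.0
```

Contact. I back off slightly, release and rise.

```bash
python3 -m pendant '{"dp":[[0,0,-0.001],[0,0,-0.001]],"rotation":[[0,0,0],[0,0,0]]}'; python3 -m pendant '{"dp":[[0,0,0],[0,0,0],[0,0,0],[0,0,0],[0,0,-0.03],[0,0,-0.08],[0,0,-0.114],[0,0,-0.114]],"rotation":[[0,0,0],[0,0,0],[0,0,0],[0,0,0],[0,0,0],[0,0,0],[0,0,0],[0,0,0]]}' 0.075
python3 - <<'E'
from h import *
s=grab("scene");cv2.imwrite("pics/s4.png",s["pixels"][:,:,::-1])
w=grab("wrist");cv2.imwrite("pics/w6.png",w["pixels"][:,:,::-1])
t=grab("top");cv2.imwrite("pics/t6.png",t["pixels"][:,:,::-1])
# red lit top of the placed candle, seen by scene
m=cv2.inRange(cv2.cvtColor(s["pixels"],cv2.COLOR_RGB2HSV),(0,150,40),(10,255,255))|cv2.inRange(cv2.cvtColor(s["pixels"],cv2.COLOR_RGB2HSV),(170,150,40),(180,255,255))
n,l,st,c=cv2.connectedComponentsWithStats(m)
print([(st[i].tolist(),c[i].round().tolist()) for i in range(1,n) if st[i,4]>150])
print(px(s,[[628.3,263.2,80],[628.3,263.2,125],[628.3,263.2,170]]))
E
```

```text
time: 15.7
tool_pos: [628.3, 263.3, 125.9]
tcp_rot: [3.141, 0.001, -3.141]
contact_force: [-0.8, -0.2, 4.4]
grip_width: 39.9
finger_force: 30.0
time: 16.7
tool_pos: [629.3, 263.6, 243.2]
tcp_rot: [3.14, 0.007, -3.141]
contact_force: [0.5, -0.3, -0.5]
grip_width: 75.6
finger_force: 0.0
[([84, 0, 20, 14, 226], [94.0, 6.0]), ([20, 84, 29, 22, 366], [35.0, 94.0]), ([341, 223, 24, 47, 919], [352.0, 246.0]), ([396, 245, 28, 47, 914], [409.0, 269.0]), ([0, 296, 169, 184, 9991], [68.0, 406.0]), ([393, 296, 34, 55, 1325], [409.0, 322.0])]
[[405.55593755 340.63144464]
 [409.17585739 324.86985591]
 [413.11407202 307.69535416]]
```

The red component at (409,322) matches the projected upright candle (409,325), so the placing is good. Next is a wrist look over the wood stand, then above the green candle.

```bash
python3 -m pendant '{"dp":[[0,-0.04,0],[0,-0.09,0],[0,-0.13,0],[0,-0.1535,0],[0,-0.1535,0],[0,-0.1535,0]],"rotation":[[0,0,0],[0,0,0],[0,0,0],[0,0,0],[0,0,0],[0,0,0]]}' 0.075 && python3 cap.py w7 && python3 -m pendant '{"dp":[[0.02,-0.05,0],[0.05,-0.11,0],[0.08,-0.17,0],[0.11,-0.23,0],[0.14,-0.29,0],[0.17,-0.35,0.02],[0.193,-0.41,0.05],[0.193,-0.424,0.065]],"rotation":[[0,0,0],[0,0,0],[0,0,0],[0,0,0],[0,0,0],[0,0,0],[0,0,0],[0,0,0]]}' && python3 -m pendant '{"dp":[[0,0,0],[0,0,0],[0,0,0]],"rotation":[[0,0,0],[0,0,0],[0,0,0]]}' && python3 cap.py w8; python3 -c "
import cv2,numpy as np
a=cv2.imread('pics/w7.png')[100:400,120:520];b=cv2.imread('pics/w8.png')[100:400,120:520];cv2.imwrite('pics/c78.png',np.vstack([a,b]))"
```

```text
time: 17.6
tool_pos: [627.9, 110.9, 239.0]
tcp_rot: [3.141, -0.001, -3.141]
contact_force: [-0.2, 1.0, -0.4]
grip_width: 75.2
finger_force: 0.0
[556.7 111.1 397. ]
time: 18.65
tool_pos: [435.1, -315.6, 174.3]
tcp_rot: [-3.141, 0.001, -3.141]
contact_force: [0.7, -0.7, 0.6]
grip_width: 74.8
finger_force: 0.0
time: 19.02
tool_pos: [436.2, -313.1, 175.2]
tcp_rot: [-3.141, 0.001, -3.139]
contact_force: [0.0, 0.5, 0.3]
grip_width: 74.9
finger_force: 0.0
[ 364.8 -312.8  333.1]
```

View pics/c78.png

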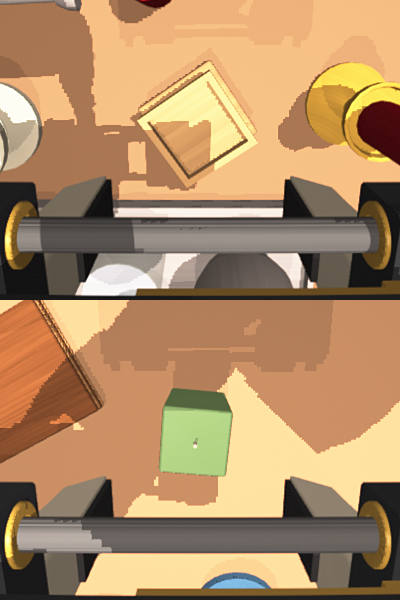

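The top half of the composite shows the wooden tray at about (315,225) in w7, turned by about 36°. The bottom half shows the green top face at about (316,240) in w8, turned by about 2.5°. I'll measure the edges with a line detector cast onto the planes.

```bash
python3 - <<'E'
from h import *
import pickle
for f,box,z in(("w7",(250,385,150,292),57),("w8",(270,360,195,285),85)):
    c=pickle.load(open(f+".pkl","rb"));g=cv2.cvtColor(c["pixels"],cv2.COLOR_RGB2GRAY);x0,x1,y0,y1=box
    L=cv2.createLineSegmentDetector().detect(g[y0:y1,x0:x1])[0].reshape(-1,4)+[x0,y0,x0,y0]
    for l in L:
        if np.hypot(*(l[2:]-l[:2]))<28:continue
        a,b=plane(c,l.reshape(2,2),z);d=b-a
        print(f,l.round(0),"mid",((a+b)/2)[:2].round(1),"len",np.linalg.norm(d).round(0),"ang%90",np.degrees(np.arctan2(d[1],d[0]))%90)
c=pickle.load(open("w8.pkl","rb"))
h=cv2.cvtColor(c["pixels"],cv2.COLOR_RGB2HSV);m=cv2.inRange(h,(35,60,110),(50,180,255))
k=max(cv2.findContours(m,0,1)[0],key=cv2.contourArea);r=cv2.minAreaRect(k);print(r,plane(c,r[0],85),plane(c,cv2.boxPoints(r),85).round(1).tolist())
E
```

```text
w7 [367. 241. 309. 279.] mid [670.1 129.9] len 65.0 ang%90 34.49350333841254
w7 [310. 273. 364. 239.] mid [666.6 128.6] len 60.0 ang%90 34.33994412291814
w7 [328. 181. 367. 240.] mid [624.4 138.4] len 64.0 ang%90 34.26578093896794
w7 [329. 171. 257. 220.] mid [610.9  89.3] len 78.0 ang%90 34.21881726209613
w7 [308. 279. 267. 222.] mid [661.8  83.9] len 65.0 ang%90 34.14749279545259
w7 [270. 221. 308. 273.] mid [658.1  85.6] len 60.0 ang%90 34.61704707064705
w7 [257. 221. 307. 288.] mid [665.7  79.3] len 78.0 ang%90 34.50060448260382
w7 [328. 161. 259. 208.] mid [601.4  90.1] len 73.0 ang%90 34.298289882568554
w7 [262. 212. 319. 172.] mid [607.8  87.2] len 61.0 ang%90 34.604213536942794
w7 [331. 223. 329. 258.] mid [652.  122.6] len 33.0 ang%90 88.42081589207416
w7 [273. 223. 307. 220.] mid [633.8  86.6] len 30.0 ang%90 4.983059613922848
w7 [266. 272. 264. 242.] mid [667.5  63.3] len 29.0 ang%90 0.9110412193660125
w7 [272. 196. 311. 169.] mid [599.5  88.3] len 42.0 ang%90 34.4435785117214
w7 [376. 231. 330. 162.] mid [612.2 142.7] len 73.0 ang%90 34.38149044334526
w7 [377. 243. 330. 173.] mid [622.5 143.7] len 76.0 ang%90 34.519016697485284
w7 [335. 270. 377. 243.] mid [666.7 146.2] len 45.0 ang%90 34.29944984068588
w8 [352. 217. 346. 273.] mid [ 438. -292.] len 39.0 ang%90 85.02500655566047
w8 [351. 212. 284. 207.] mid [ 413.5 -313. ] len 43.0 ang%90 85.66986511006331
w8 [284. 208. 280. 269.] mid [ 433.9 -336.5] len 42.0 ang%90 85.11140607159037
w8 [307. 272. 337. 275.] mid [ 457.6 -310. ] len 20.0 ang%90 85.4830913958268
w8 [343. 273. 350. 214.] mid [ 437.1 -293.7] len 41.0 ang%90 84.96918993105032
((314.7793273925781, 240.64830017089844), (68.92774963378906, 66.10420227050781), 4.763641834259033) [[ 434.6413545  -314.76626917   85.        ]] [[455.8, -339.8, 85.0], [410.7, -335.2, 85.0], [414.4, -290.8, 85.0], [459.8, -293.3, 85.0]]
```

The tray is centred at (643.3,110.9) with sides at 34.4°. Green is at (435.5,-314.5) with sides at -4.8°. Aligning and grasping.

```bash
python3 -m pendant '{"dp":[[0.0005,-0.0014,0],[0.0005,-0.0014,0.04],[0.0005,-0.0014,0.08],[0.0005,-0.0014,0.115],[0.0005,-0.0014,0.13],[0.0005,-0.0014,0.13],[0.0005,-0.0014,0.13]],"rotation":[[0,0,0.084],[0,0,0.084],[0,0,0.084],[0,0,0.084],[0,0,0.084],[0,0,0.084],[0,0,0.084]]}' && python3 -m pendant '{"dp":[[0,0,0],[0,0,0],[0,0,0],[0,0,0],[0,0,0],[0,0,0]],"rotation":[[0,0,0],[0,0,0],[0,0,0],[0,0,0],[0,0,0],[0,0,0]]}' 0.03
```

```text
time: 19.95
tool_pos: [435.6, -316.3, 45.8]
tcp_rot: [-3.14, 0.002, 3.058]
contact_force: [-0.5, 0.3, 0.4]
grip_width: 74.8
finger_force: 0.0
time: 20.7
tool_pos: [434.7, -315.8, 44.6]
tcp_rot: [-3.142, 0.0, 3.058]
contact_force: [-0.8, 1.0, 4.4]
grip_width: 46.1
finger_force: 30.0
```

```bash
python3 -m pendant '{"dp":[[0,0,-0.03],[0,0,-0.08],[0,0,-0.13],[-0.01,0.02,-0.15],[-0.03,0.07,-0.15],[-0.05,0.13,-0.15],[-0.07,0.19,-0.15],[-0.09,0.24,-0.15]],"rotation":[[0,0,0],[0,0,0],[0,0,0],[0,0,0],[0,0,0],[0,0,0],[0,0,0],[0,0,0]]}' && python3 -m pendant '{"dp":[[-0.02,0.05,0],[-0.05,0.11,0],[-0.07,0.16,0],[-0.082,0.19,0],[-0.082,0.2026,0],[-0.082,0.2026,0]],"rotation":[[0,0,0],[0,0,0],[0,0,0],[0,0,0],[0,0,0],[0,0,0]]}' && python3 -m pendant '{"dp":[[0,0,0],[0,0,0],[0,0,0],[0,0,0],[0,0,0.04],[0,0,0.085],[0,0,0.085],[0,0,0.085]],"rotation":[[0,0,-0.15],[0,0,-0.3],[0,0,-0.45],[0,0,-0.6],[0,0,-0.684],[0,0,-0.684],[0,0,-0.684],[0,0,-0.684]]}'
python3 - <<'E'
from h import *
s=grab("scene");t=grab("top");P=get_obs()["tool_pos"];print(P,get_obs()["tcp_rot"],px(s,[P-[0,0,45]]))
cv2.imwrite("pics/p5.png",cv2.resize(s["pixels"][200:360,250:420,::-1],(510,480)))
E
```

```text
time: 21.7
tool_pos: [544.7, -81.9, 194.0]
tcp_rot: [3.141, -0.001, 3.058]
contact_force: [1.2, -1.2, -0.6]
grip_width: 45.6
finger_force: 30.0
time: 22.45
tool_pos: [642.4, 111.1, 193.8]
tcp_rot: [-3.141, -0.001, 3.059]
contact_force: [0.1, -0.1, -0.9]
grip_width: 45.7
finger_force: 30.0
time: 23.45
tool_pos: [644.0, 109.9, 111.4]
tcp_rot: [-3.14, 0.002, -2.543]
contact_force: [0.2, 0.1, -1.2]
grip_width: 45.6
finger_force: 30.0
[644.42842354 110.45874001 112.10294418] [-3.13932383  0.00369321 -2.54204377] [[321.93390791 297.36269166]]
```

View pics/p5.png

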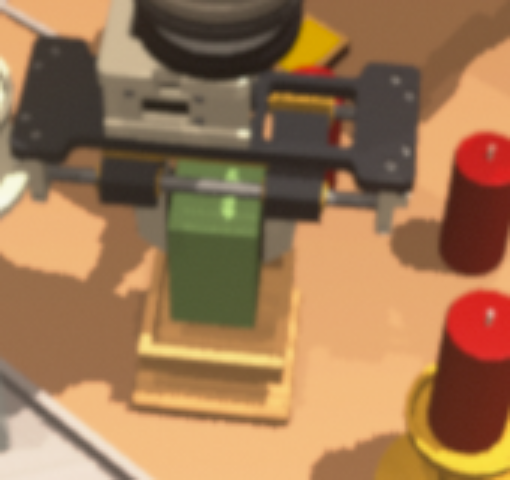

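The green candle hangs centred and in line over the tray (candle foot (213,315), tray (220,310) in the crop). Lowering.

```bash
python3 -m pendant '{"dp":[[0,0,0.008],[0,0,0.015],[0,0,0.019],[0,0,0.019],[0,0,0.019]],"rotation":[[0,0,0],[0,0,0],[0,0,0],[0,0,0],[0,0,0]]}';python3 -m pendant '{"dp":[[0,0,0.0015],[0,0,0.0015],[0,0,0.0015]],"rotation":[[0,0,0],[0,0,0],[0,0,0]]}'; python3 -m pendant '{"dp":[[0,0,0.001],[0,0,0.001],[0,0,0.001]],"rotation":[[0,0,0],[0,0,0],[0,0,0]]}'
```

```text
time: 24.18
tool_pos: [643.1, 111.0, 90.3]
tcp_rot: [3.142, 0.0, -2.541]
contact_force: [0.4, 0.2, -1.4]
grip_width: 45.9
finger_force: 30.0
time: 24.55
tool_pos: [643.4, 111.0, 89.6]
tcp_rot: [-3.141, 0.001, -2.541]
contact_force: [-1.4, 0.4, 4.6]
grip_width: 45.6
finger_force: 30.0
time: 24.92
tool_pos: [643.4, 111.0, 89.6]
tcp_rot: [-3.141, 0.001, -2.541]
contact_force: [-3.1, -0.0, 10.3]
grip_width: 46.1
finger_force: 30.0
```

```bash
python3 -m pendant '{"dp":[[0,0,-0.0015],[0,0,-0.0015]],"rotation":[[0,0,0],[0,0,0]]}'; python3 -m pendant '{"dp":[[0,0,0],[0,0,0],[0,0,0],[0,0,0],[0,0,-0.03],[0,0,-0.08],[0,0,-0.13],[0,0,-0.15]],"rotation":[[0,0,0],[0,0,0],[0,0,0],[0,0,0],[0,0,0],[0,0,0],[0,0,0],[0,0,0]]}' 0.08 && python3 -m pendant '{"dp":[[0,0,0],[0,0,0],[0,0,0],[0,0,0],[0,0,0],[0,0,0]],"rotation":[[0,0,0.15],[0,0,0.3],[0,0,0.45],[0,0,0.6],[0,0,0.6],[0,0,0.6]]}' && python3 cap.py w9
python3 - <<'E'
from h import *
import pickle
c=pickle.load(open("w9.pkl","rb"));h=cv2.cvtColor(c["pixels"],cv2.COLOR_RGB2HSV);m=cv2.inRange(h,(33,60,110),(50,180,255))
k=max(cv2.findContours(m,0,1)[0],key=cv2.contourArea);r=cv2.minAreaRect(k);b=plane(c,cv2.boxPoints(r),130);d=b[1]-b[0];print(r,plane(c,r[0],130),np.degrees(np.arctan2(d[1],d[0]))%90,np.linalg.norm(np.diff(b,axis=0),axis=1))
E
```

```text
time: 25.18
tool_pos: [643.2, 110.9, 89.6]
tcp_rot: [-3.141, 0.0, -2.541]
contact_force: [-0.8, -0.4, 4.4]
grip_width: 46.0
finger_force: 30.0
time: 26.18
tool_pos: [644.1, 111.0, 243.4]
tcp_rot: [-3.139, 0.005, -2.541]
contact_force: [-0.7, -0.2, 0.0]
grip_width: 80.2
finger_force: 0.0
time: 26.92
tool_pos: [643.1, 110.9, 239.4]
tcp_rot: [3.142, -0.0, -3.138]
contact_force: [0.2, -0.5, -1.0]
grip_width: 80.3
finger_force: 0.0
[571.8 111.1 397.3]
((318.594970703125, 235.76153564453125), (62.70098876953125, 64.76403045654297), 56.003543853759766) [[643.10511722 111.93418135 130.        ]] 34.41375522054132 [45.60208545 44.99309463 47.32986059]
```

The green candle stands at (643,112), sides at 34.4°, matching the tray. Now the ball.

```bash
python3 -m pendant '{"dp":[[0.04,0.035,0],[0.08,0.07,0],[0.12,0.11,0],[0.16,0.15,0],[0.2,0.185,0.02],[0.208,0.1913,0.06],[0.208,0.1913,0.09],[0.208,0.1913,0.09]],"rotation":[[0,0,0],[0,0,0],[0,0,0],[0,0,0],[0,0,0],[0,0,0],[0,0,0],[0,0,0]]}' 0.085 && python3 -m pendant '{"dp":[[0,0,0],[0,0,0],[0,0,0]],"rotation":[[0,0,0],[0,0,0],[0,0,0]]}' && python3 cap.py w10
python3 - <<'E'
from h import *
import pickle
R_=[]
for f in("w5","w10"):
    c=pickle.load(open(f+".pkl","rb"));h=cv2.cvtColor(c["pixels"],cv2.COLOR_RGB2HSV);m=cv2.inRange(h,(105,120,40),(125,255,255))
    k=max(cv2.findContours(m,0,1)[0],key=cv2.contourArea);u=cv2.minEnclosingCircle(k)[0];r=cv2.fitEllipse(cv2.convexHull(k));print(u,r,plane(c,r[0],24),plane(c,u,24));o,d=ray(c,r[0]);R_.append((o,d[0]))
print(tri(R_))
E
```

```text
time: 27.98
tool_pos: [433.6, 301.7, 147.8]
tcp_rot: [-3.14, -0.004, -3.14]
contact_force: [-0.1, 0.4, 0.2]
grip_width: 85.1
finger_force: 0.0
time: 28.35
tool_pos: [435.6, 302.3, 150.4]
tcp_rot: [3.141, 0.002, 3.142]
contact_force: [-0.3, 0.8, -0.3]
grip_width: 85.0
finger_force: 0.0
[364.1 302.5 308.2]
(545.173095703125, 227.0) ((545.2919921875, 227.25758361816406), (68.58028411865234, 78.4322280883789), 87.93778991699219) [[434.8685848  303.94079378  24.        ]] [[434.65384254 303.80863663  24.        ]]
(317.8446960449219, 228.5723419189453) ((317.7546691894531, 228.56350708007812), (74.5962905883789, 74.75597381591797), 35.35243606567383) [[434.80376021 302.76709849  24.        ]] [[434.81059891 302.83465073  24.        ]]
(array([434.36077496, 302.76547038,  25.92431542]), np.float64(0.034997094329084356))
```

```bash
python3 -m pendant '{"dp":[[0.0005,0.0005,0.04],[0.0005,0.0005,0.08],[0.0005,0.0005,0.115],[0.0005,0.0005,0.138],[0.0005,0.0005,0.138],[0.0005,0.0005,0.138]],"rotation":[[0,0,0],[0,0,0],[0,0,0],[0,0,0],[0,0,0],[0,0,0]]}' && python3 -m pendant '{"dp":[[0,0,0],[0,0,0],[0,0,0],[0,0,0],[0,0,0],[0,0,0]],"rotation":[[0,0,0],[0,0,0],[0,0,0],[0,0,0],[0,0,0],[0,0,0]]}' 0.04
```

```text
time: 29.15
tool_pos: [435.2, 303.1, 12.5]
tcp_rot: [3.141, 0.002, -3.141]
contact_force: [0.4, 1.6, -0.1]
grip_width: 85.2
finger_force: 0.0
time: 29.9
tool_pos: [434.7, 302.8, 11.8]
tcp_rot: [3.141, 0.001, -3.141]
contact_force: [-1.7, -0.1, 4.8]
grip_width: 55.9
finger_force: 30.0
```

The opening is 56 mm rather than 58, so the pads sit above the ball's equator. I'll regrip a little lower, still keeping the tips above the bowl's rim.

```bash
python3 -m pendant '{"dp":[[0,0,0],[0,0,0],[0,0,0],[0,0,0.003],[0,0,0.003],[0,0,0.003]],"rotation":[[0,0,0],[0,0,0],[0,0,0],[0,0,0],[0,0,0],[0,0,0]]}' 0.075 && python3 -m pendant '{"dp":[[0,0,0],[0,0,0],[0,0,0],[0,0,0],[0,0,0]],"rotation":[[0,0,0],[0,0,0],[0,0,0],[0,0,0],[0,0,0]]}' 0.04 && python3 -m pendant '{"dp":[[0,0,-0.01],[0,0,-0.03],[0,0,-0.03]],"rotation":[[0,0,0],[0,0,0],[0,0,0]]}'
```

```text
time: 30.65
tool_pos: [434.5, 302.7, 8.4]
tcp_rot: [3.142, -0.0, -3.141]
contact_force: [0.7, -0.1, 0.2]
grip_width: 75.6
finger_force: 0.0
time: 31.28
tool_pos: [434.6, 302.7, 8.5]
tcp_rot: [3.141, 0.0, -3.141]
contact_force: [-0.0, -0.3, -0.2]
grip_width: 55.8
finger_force: 30.0
time: 31.65
tool_pos: [435.6, 303.2, 40.0]
tcp_rot: [3.14, 0.003, -3.141]
contact_force: [-0.4, 0.6, -1.9]
grip_width: 55.7
finger_force: 30.0
```

```bash
python3 - <<'E'
from h import *
s=grab("scene");t=grab("top")
print(plane(t,np.array((677,67))/2.35+[170,165],67),plane(s,np.array((71,164))/2+[140,105],67))
E
python3 -m pendant '{"dp":[[0,0,-0.05],[0,0,-0.11],[0,0,-0.16],[-0.01,-0.03,-0.16],[-0.03,-0.08,-0.16],[-0.05,-0.14,-0.16],[-0.07,-0.2,-0.16],[-0.09,-0.26,-0.16]],"rotation":[[0,0,0],[0,0,0],[0,0,0],[0,0,0],[0,0,0],[0,0,0],[0,0,0],[0,0,0]]}' && python3 -m pendant '{"dp":[[-0.02,-0.06,0],[-0.04,-0.12,0],[-0.06,-0.18,0],[-0.08,-0.24,0],[-0.1,-0.29,0],[-0.108,-0.315,0],[-0.108,-0.319,0],[-0.108,-0.319,0]],"rotation":[[0,0,0],[0,0,0],[0,0,0],[0,0,0],[0,0,0],[0,0,0],[0,0,0],[0,0,0]]}'&& python3 -m pendant '{"dp":[[0,0,0],[0,0,0]],"rotation":[[0,0,0],[0,0,0]]}'; python3 cap.py w11
```

```text
[[ 633.48386212 -275.91762546   67.        ]] [[ 634.7241198  -272.52572079   67.        ]]
time: 32.75
tool_pos: [523.9, 42.9, 197.6]
tcp_rot: [3.141, -0.001, -3.141]
contact_force: [0.9, 0.5, -0.2]
grip_width: 55.8
finger_force: 30.0
time: 33.75
tool_pos: [631.5, -273.3, 197.5]
tcp_rot: [3.14, -0.001, -3.141]
contact_force: [-0.5, -0.1, 0.0]
grip_width: 55.9
finger_force: 30.0
time: 34.0
tool_pos: [632.0, -273.0, 198.9]
tcp_rot: [3.142, 0.0, -3.14]
contact_force: [-0.3, -0.0, -0.6]
grip_width: 56.0
finger_force: 30.0
[ 560.7 -272.7  356.8]
```

```bash
python3 - <<'E'
from h import *
import pickle
c=pickle.load(open("w11.pkl","rb"));h=cv2.cvtColor(c["pixels"],cv2.COLOR_RGB2HSV);m=cv2.inRange(h,(95,90,40),(107,255,255))
k=max(cv2.findContours(m,0,1)[0],key=cv2.contourArea)[:,0];l,r=k[k[:,0].argmin()],k[k[:,0].argmax()]
print(l,r,plane(c,[l,r],67),cv2.boundingRect(k))
cv2.imwrite("pics/c11.png",cv2.resize(c["pixels"][130:400,180:460,::-1],None,fx=2,fy=2))
E
```

```text
[266 228] [364 235] [[ 632.05971535 -312.15832529   67.        ]
 [ 637.47239132 -237.0098471    67.        ]] (266, 169, 99, 91)
```

View pics/c11.png

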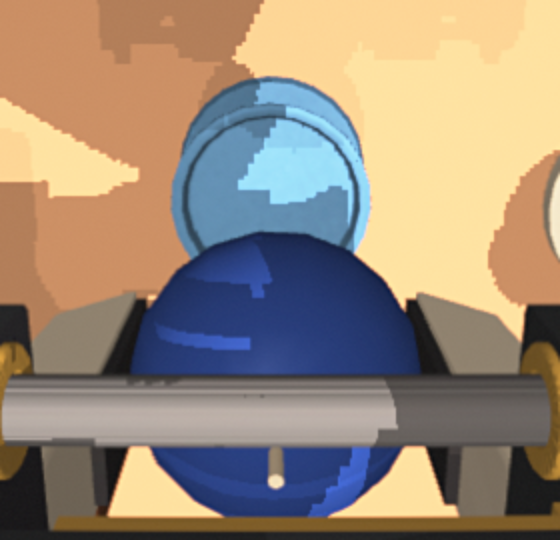

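The crop shows the bowl rim centred at about (271,198), which casts to (633.5,-274.6), and the ball held upright with its wick straight. I'll correct by about 1.5 mm and lower.

```bash
python3 -m pendant '{"dp":[[-0.0015,-0.0015,0.04],[-0.0015,-0.0015,0.08],[-0.0015,-0.0015,0.105],[-0.0015,-0.0015,0.12],[-0.0015,-0.0015,0.122],[-0.0015,-0.0015,0.122],[-0.0015,-0.0015,0.122]],"rotation":[[0,0,0],[0,0,0],[0,0,0],[0,0,0],[0,0,0],[0,0,0],[0,0,0]]}' && python3 -m pendant '{"dp":[[0,0,0.003],[0,0,0.0055],[0,0,0.0055],[0,0,0.0055]],"rotation":[[0,0,0],[0,0,0],[0,0,0],[0,0,0]]}'
```

```text
time: 34.92
tool_pos: [634.1, -276.0, 77.8]
tcp_rot: [-3.14, 0.002, -3.141]
contact_force: [-0.2, -0.7, -0.6]
grip_width: 55.7
finger_force: 30.0
time: 35.42
tool_pos: [633.5, -275.6, 70.9]
tcp_rot: [3.142, 0.0, -3.141]
contact_force: [-0.1, 0.2, -1.2]
grip_width: 56.0
finger_force: 30.0
```

```bash
python3 -m pendant '{"dp":[[0,0,0.0015],[0,0,0.0015],[0,0,0.0015]],"rotation":[[0,0,0],[0,0,0],[0,0,0]]}'; python3 -m pendant '{"dp":[[0,0,0.001],[0,0,0.001],[0,0,0.001]],"rotation":[[0,0,0],[0,0,0],[0,0,0]]}'
```

```text
time: 35.8
tool_pos: [633.5, -275.6, 69.4]
tcp_rot: [3.141, 0.0, -3.141]
contact_force: [-0.4, 0.4, -1.0]
grip_width: 56.3
finger_force: 30.0
time: 36.17
tool_pos: [633.5, -275.7, 68.5]
tcp_rot: [-3.142, 0.0, -3.141]
contact_force: [0.3, 0.4, -0.4]
grip_width: 55.9
finger_force: 30.0
```

```bash
python3 -m pendant '{"dp":[[0,0,0.0006],[0,0,0.0006],[0,0,0.0006]],"rotation":[[0,0,0],[0,0,0],[0,0,0]]}'
```

```text
time: 36.55
tool_pos: [633.6, -275.7, 68.5]
tcp_rot: [-3.141, 0.001, -3.141]
contact_force: [-1.3, 2.3, 6.2]
grip_width: 55.9
finger_force: 30.0
```

```bash
python3 -m pendant '{"dp":[[0,0,-0.0004],[0,0,-0.0004]],"rotation":[[0,0,0],[0,0,0]]}'; python3 -m pendant '{"dp":[[0,0,0],[0,0,0],[0,0,0],[0,0,0],[0,0,-0.02],[0,0,-0.07],[0,0,-0.13],[0,0,-0.13]],"rotation":[[0,0,0],[0,0,0],[0,0,0],[0,0,0],[0,0,0],[0,0,0],[0,0,0],[0,0,0]]}' 0.088; python3 -m pendant '{"dp":[[0.03,0,-0.03],[0.08,0,-0.05],[0.13,0,-0.05],[0.18,0,-0.05],[0.2,0,-0.05],[0.2,0,-0.05]],"rotation":[[0,0,0],[0,0,0],[0,0,0],[0,0,0],[0,0,0],[0,0,0]]}'
python3 - <<'E'
from h import *
s=grab("scene");t=grab("top")
for n,c in(("scene",s),("top",t)):
    h=cv2.cvtColor(c["pixels"],cv2.COLOR_RGB2HSV)
    old=cv2.cvtColor(cv2.imread(f"pics/{n}0.png"),cv2.COLOR_BGR2HSV)
    for nm,lo,hi in(("navy",(109,100,30),(125,255,255)),("matchbox",(27,190,140),(33,255,255)),("bluebowl",(97,90,40),(107,200,255))):
        for im,q in((old,"before"),(h,"after")):
            k=max(cv2.findContours(cv2.inRange(im,lo,hi),0,1)[0],key=cv2.contourArea);print(n,nm,q,np.round(cv2.minEnclosingCircle(k),1) if 0 else tuple(np.round(cv2.minEnclosingCircle(k)[0],1)),cv2.contourArea(k))
    print(n,"expected ball centre",px(c,[633.5,-275.5,84]))
a,b=s["pixels"],cv2.imread("pics/scene0.png")[:,:,::-1]
cv2.imwrite("pics/final.png",s["pixels"][:,:,::-1])
E
```

```text
time: 36.8
tool_pos: [633.6, -275.7, 68.5]
tcp_rot: [-3.141, 0.0, -3.141]
contact_force: [-0.8, 1.0, 4.8]
grip_width: 56.1
finger_force: 30.0
time: 37.8
tool_pos: [635.8, -276.9, 204.8]
tcp_rot: [-3.136, 0.01, -3.141]
contact_force: [0.7, -0.6, -0.3]
grip_width: 87.6
finger_force: 0.0
time: 38.55
tool_pos: [432.3, -275.6, 248.0]
tcp_rot: [3.141, -0.0, 3.14]
contact_force: [0.4, 0.6, 0.5]
grip_width: 88.0
finger_force: 0.0
scene navy before (np.float64(487.5), np.float64(292.5)) 494.5
scene navy after (np.float64(172.7), np.float64(178.5)) 516.0
scene matchbox before (np.float64(350.5), np.float64(215.0)) 194.5
scene matchbox after (np.float64(350.5), np.float64(215.0)) 198.0
scene bluebowl before (np.float64(174.5), np.float64(186.5)) 731.0
scene bluebowl after (np.float64(181.0), np.float64(208.5)) 423.0
scene expected ball centre [[173.24872107 179.59687795]]
top navy before (np.float64(192.2), np.float64(295.5)) 432.5
top navy after (np.float64(460.2), np.float64(190.2)) 489.0
top matchbox before (np.float64(328.5), np.float64(292.5)) 222.5
top matchbox after (np.float64(328.5), np.float64(292.5)) 217.5
top bluebowl before (np.float64(454.7), np.float64(197.3)) 1196.0
top bluebowl after (np.float64(453.6), np.float64(197.1)) 638.0
top expected ball centre [[459.72226125 191.21691909]]
```

The ball sits where expected (scene (173,179), top (460,190)), the matchbox hasn't moved, and the arm is clear. Handing in.

```bash
python3 -c "
from plant import workorder;print(workorder.close_job())"
```

```text
the job is handed in; nothing more can be done
None
```

All four candles are standing in their holders and let go, placed in the order asked; the matchbox did not move, I never went near the snuffer (not re-measured), and I handed the job in at about 39 s.

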